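Shut the torch gas point and take off its outlet cap

TASK

Get the gas point on the jeweller's bench ready for a torch: first turn its quarter-turn lever fully to the closed stop, then unscrew the winged cap from the outlet. Nobody knows whether this cap has a right-hand or a left-hand thread, so try it gently one way and, if it stops, do not force it but try the other way, until it is loose while still sitting on the outlet; then lift it straight off. Finish still holding the cap in the gripper, upright and still, about 10 cm above the outlet, with the valve closed and the jar, pliers and bead tray left where they are.

Things in the scene. Friction and masses are not known exactly. Their poses are not given: they have to be found in the camera images.
- gas_point: Bench gas point, fixed to the bench: dark steel base plate 100 x 280 x 8 mm carrying a brass pipe along its own y. Origin: centre of the plate's underside, on the bench top. The outlet is 75 mm from the origin along its +y, the valve axis 75 mm along its -y. Yaw within about 0.45 rad of 0.
- outlet (a point): Centre of the round seat (66 mm across, 60 mm above the bench) on which the cap sits; the outlet neck stands 16.5 mm above the seat, hidden in the cap. It has an interrupted thread: a cap not yet turned far enough lifts only about 1.5 mm, then is held. The stop acts on one side of the cap: it is felt first as a sideways push of 5 to 15 N, then as resistance. Axes as gas_point.
- valve (a joint): Lever angle in rad: 0 = closed stop (lever square to the pipe, pointing to gas_point's own -x), 1.57 = open stop (lever lying along the pipe, pointing to its own -y, away from the outlet). Closing turns the lever clockwise seen from above. It stays where it is left; turning takes about 0.12 N m. Starts part or fully open.
- valve_hinge (a point): Point on the lever's upright axis, 83 mm above the bench, at mid-height of the lever. Axes as gas_point.
- valve_grip (a point): Point to pinch or push on the lever, 62 mm from its axis, at mid-height of the bar (83 mm above the bench). The black lever bar is 14 mm wide, 16 mm high and reaches 85 mm from the axis. The point's own -x points outward along the lever. Free air below the bar here: 30 mm or more.
- cap: Loose brass cap on the outlet, about 180 g: knurled skirt 56 mm across, 23 mm high; on top an upright wing bar 50 mm long (own x), 14 mm wide (own y), 28 mm high (23 to 51 mm above the origin). Origin: centre of the skirt's lower rim, on the seat when on. At the start the wing bar lies along gas_point's own x within 0.1 rad. 2 to 3 mm of sideways play.
- cap_grip (a point): Grip point on the cap's axis, 42 mm above its lower rim, 9 mm below the bar's top; axes as cap. Turned the loosening way the cap turns easily, without rising, and lifts straight off at 60 to 110 degrees from its start; the other way it meets a solid stop within about 30 degrees. Which way loosens differs from case to case and does not show.
- jar: Bystander: clear findings jar, 64 mm across, 62 mm high, loose; origin under its centre.
- pliers: Bystander: small blue-handled pliers lying flat, about 150 mm long along own x, 12 mm high, loose; origin on the bench near the middle.
- bead_tray: Bystander: white open bead tray 75 x 100 x 18 mm, loose; origin under its centre.

How it is judged:
By the outcome, as a careful person would: the job done as asked, in the order asked, and still so for the second after the job is handed in, while the arm keeps its last pose, push and grip.
It also fails if it takes over 54 s, if anything falls off the work surface, if the arm or the gripper's body presses on something with over 40 N, if the wrist force passes 120 N, or if a joint passes its speed limit or range.

ROBOT

A 7-joint arm with a two-finger parallel gripper is mounted at the origin on the work surface. World frame = base frame: x ahead of the robot, y to its left, z up, the work surface at z = 0. Lengths are in m, angles in rad, forces in N, time in s.
With the tool pointing down it reaches from about 0.425 to 0.925 m from the base axis. Payload 6.8 kg.
Tool frame: the origin (TCP) lies where the fingers leave the gripper's body, on its centre line; the fingertips stand 73 mm ahead of it and the grasp point (between the pads) lies 54 mm ahead of it; z points along the fingers, y is the line along which they close (so a half turn about z gives the same grasp; the last joint's range is limited). The gripper opens to 85 mm and grips with 20 to 120 N. Pads are 22 mm wide; open, the fingers measure 114 mm over their backs; the gripper's body (76 mm by 85 mm) begins 54 mm behind the grasp point. The pads swing forward as they close: fully open they stand 13 mm farther back than shut.
Start: joints at [1.149, 0.477, 0.022, 1.555, -0.011, 1.109, -0.083], TCP at [0.208, -0.642, 0.304] pointing down, gripper open.
Joint ranges: [-2.96, 2.96], [-0.34, 2.1], [-1.41, 1.46], [0.24, 2.44], [-1.37, 4.51], [0.17, 1.92], [-2.96, 2.96]. Speed limits (rad/s): [2.39, 2.39, 3.14, 3.14, 3.14, 3.14, 3.14].

INTERFACE

Orientations are given as a rotation vector (axis times angle).
In Python, from bench import r gives the robot as it stands.
- The arm moves only by the tool run_rows, called after "Emit:" as name(argument=value, ...) on one line, values as JSON. Schema: {"type":"object","properties":{"moves":{"type":"object","properties":{"rows":{"type":"array","items":{"type":"array","items":{"type":"number"},"minItems":6,"maxItems":6},"minItems":1,"maxItems":5}},"additionalProperties":false,"required":["rows"]},"aperture":{"type":"number"},"squeeze":{"type":"number"},"only":{"type":"string"},"quiet":{"type":"boolean"},"lines":{"type":"string"}},"required":["moves"],"additionalProperties":false}. moves is an object whose key "rows" holds a list of rows, 1 to 5 of them, each of 6 numbers: dx, dy, dz in mm, then a rotation vector rx, ry, rz in rad; each row is the pose to reach, as a shift and turn from the pose commanded when the call began, along the tool's axes at that moment; what a row does not reach only later rows make up. A row lasts 1/10 s, in which the tool goes at most 0.05 m and 0.15 rad, less where a joint would pass 70% of its speed; a pose out of reach is approached as far as the arm can. aperture is the finger opening in m, set as the call begins (left out keeps the last). The fingers move at their own pace and stop on an object; squeeze is the grip in N (left out, the last holds). Time passes only in rows, so rows that do not move let the fingers close. The tool returns the time, the measured TCP pose, the force, the opening and the grip force at its end. only (a regular expression) keeps the lines of the reply that match it, lines (a string "A,B") keeps lines A to B, and quiet returns only ok. Input that does not fit is refused with a message, and nothing moves.
- r.get_obs(): the state, without advancing time (a new reading comes with each control period).
- r.grab_frame(name): name is "scene" or "top" or "wrist"; returns (picture, depth): 384x512x3 uint8, blue, green, red; 384x512 float32, m along the optical axis (not along the pixel's ray), 0 where there is no reading.
- r.camera_info(name): a dict with "camera_matrix" (3x3 intrinsics, pixels), "R" (3x3) and "t" (3): a world point X has camera coordinates R X + t. Camera axes: x right, y down, z forward; pixel columns grow to the right and rows downward; lengths in m; the calibration is good to about 2 mm. A picture is of the moment at which its call begins: read the wrist's pose just before it. camera_info takes no time and is no camera call; for the wrist camera it gives the pose at the moment of the call.
- r.hand_in(): hands the job in; it is judged then, once.
The state is a dict: "clock": time; "joints": joint angles; "qvel": joint speeds; "tau": joint torques, N m; "tcp_pos": TCP position; "orientation": TCP orientation; "contact_force": force on the tool from outside, world axes, zero at the start; "moment": the same for the moment, N m; "grip_width": finger opening in m; "gripper_force": force on a finger pad.
Only numpy, scipy, OpenCV 4.12 (cv2) and the standard library are available. Lean on these libraries where they do the work, as an engineer would, in place of code of your own. Each camera call takes 0.05 s, during which the arm holds its last target. There are 200 camera calls.

## Working session

There is one attempt and no reset: what is moved stays moved. The work goes in short steps, Python scripts to look and compute and a tool call to move; the robot and the scene stay as the last step left them, time stands still between calls to the robot, and variables do not carry over. Pictures are saved under pics/ and viewed, at most 10 in all, crops included, and the job is handed in when it is done.

```bash
ls; mkdir -p pics; python3 - <<'E'
from bench import r
import cv2,numpy as np
o=r.get_obs();print({k:np.round(v,3) for k,v in o.items()})
for n in("scene","top"):
    p,d=r.grab_frame(n);cv2.imwrite(f"pics/{n}0.png",p);np.save(f"pics/{n}0.npy",d)
    c=r.camera_info(n);print(n,np.round(c["camera_matrix"],1).tolist(),np.round(c["R"],3).tolist(),np.round(c["t"],3))
E
```

```text
bench.py
pics
{'clock': np.float64(0.0), 'joints': array([ 1.149,  0.478,  0.022,  1.556, -0.012,  1.109, -0.083]), 'qvel': array([-0.002, -0.001,  0.002,  0.001,  0.001, -0.   , -0.   ]), 'tau': array([ 0.0000e+00, -5.9645e+01,  1.6080e+00, -2.8119e+01,  1.2000e-02,
        9.0000e-03,  0.0000e+00]), 'tcp_pos': array([ 0.208, -0.642,  0.303]), 'orientation': array([-3.101e+00, -4.910e-01,  1.000e-03]), 'contact_force': array([ 0.317, -0.241, -0.349]), 'moment': array([-0.02 , -0.021,  0.01 ]), 'gripper_force': np.float64(0.0), 'grip_width': np.float64(0.085)}
scene [[349.1, 0.0, 256.2], [0.0, 349.1, 193.6], [0.0, 0.0, 1.0]] [[0.082, 0.997, 0.0], [0.808, -0.066, -0.585], [-0.584, 0.048, -0.811]] [-0.105 -0.439  1.14 ]
top [[463.3, 0.0, 262.2], [0.0, 463.3, 198.1], [0.0, 0.0, 1.0]] [[-0.016, -1.0, 0.003], [-0.998, 0.016, -0.068], [0.068, -0.004, -0.998]] [0.078 0.593 0.879]
```

View pics/top0.png

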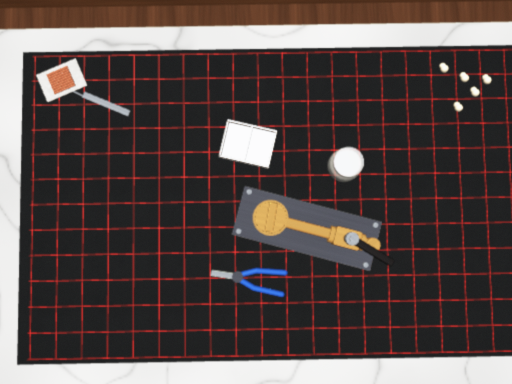

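View pics/scene0.png

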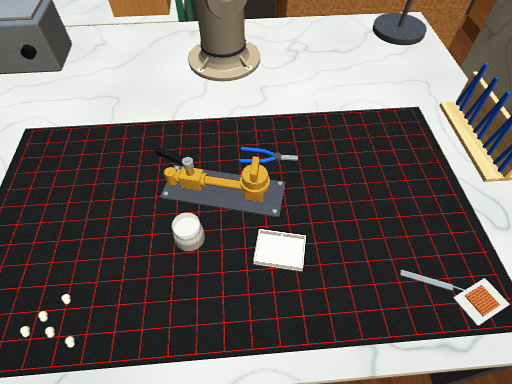

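Top view: cap at (271,218), valve axis at (352,239), lever tip at (390,263), plate screws at (249,191), (239,232), (376,225) and (366,265). Tray is at (248,144), jar at (346,163), pliers at (250,280).

```bash
cat > h.py <<'E'
import numpy as np,cv2
from bench import r
def cloud(n,d,c=None):
    c=c or r.camera_info(n);K=np.array(c["camera_matrix"]);R=np.array(c["R"]);t=np.array(c["t"])
    v,u=np.mgrid[:384,:512];P=np.stack([(u-K[0,2])/K[0,0]*d,(v-K[1,2])/K[1,1]*d,d],-1)
    return (P-t)@R
def proj(c,X):
    K=np.array(c["camera_matrix"]);q=K@(np.array(c["R"])@X+np.array(c["t"]));return q[:2]/q[2]
E
python3 - <<'E'
from h import *
for n in("top","scene"):
    p=cv2.imread(f"pics/{n}0.png").astype(int);d=np.load(f"pics/{n}0.npy");W=cloud(n,d)
    ok=(d>0)&(W[...,0]>.3)&(W[...,0]<.9)&(abs(W[...,1])<.95)
    b,g,rr=p[...,0],p[...,1],p[...,2]
    brass=ok&(rr>120)&(rr-b>60)&(g-b>25)&(W[...,2]>.03)&(W[...,0]<.75)
    z=W[...,2]
    print(n,"brass n",brass.sum(),"zmax",z[brass].max())
    for a,bb in((.095,.12),(.075,.09)):
        m=brass&(z>a)&(z<bb)
        if m.any():
            q=W[m];print(" z",a,bb,m.sum(),q.mean(0).round(4),np.round(np.ptp(q,axis=0),3))
    for uv in ([(249,191),(239,232),(376,225),(366,265),(352,239),(380,257),(271,218),(346,162),(248,144),(237,276)] if n=="top" else [(188,160),(165,155),(256,160),(187,222),(280,250),(270,157)]):
        print(uv,W[uv[1],uv[0]].round(4))
    blk=ok&(rr<60)&(z>.06)&(z<.1)&(W[...,0]<.75)
    q=W[blk];print("blk",len(q),q.mean(0).round(4),q.min(0).round(3),q.max(0).round(3))
E
```

```text
top brass n 1970 zmax 0.11411636623819323
 z 0.095 0.12 227 [0.5545 0.0545 0.1103] [0.049 0.022 0.019]
 z 0.075 0.09 531 [0.5539 0.0529 0.0826] [0.086 0.213 0.011]
(249, 191) [0.6093 0.0945 0.0086]
(239, 232) [0.5292 0.1152 0.0092]
(376, 225) [ 0.5385 -0.153   0.01  ]
(366, 265) [ 0.4613 -0.1306  0.0116]
(352, 239) [ 0.5139 -0.0885  0.0954]
(380, 257) [ 0.4812 -0.1384  0.09  ]
(271, 218) [0.553  0.0544 0.1094]
(346, 162) [ 0.656  -0.0879  0.0631]
(248, 144) [0.7013 0.095  0.0169]
(237, 276) [0.444  0.1202 0.0096]
blk 311 [ 0.4874 -0.1316  0.0901] [ 0.465 -0.164  0.076] [ 0.512 -0.097  0.094]
scene brass n 1822 zmax 0.11303215669049645
 z 0.095 0.12 315 [0.4708 0.3661 0.1094] [0.271 0.624 0.018]
 z 0.075 0.09 345 [0.5592 0.0561 0.0824] [0.056 0.054 0.014]
(188, 160) [ 0.5156 -0.0856  0.0963]
(165, 155) [ 0.4873 -0.1391  0.0861]
(256, 160) [0.5407 0.0602 0.1112]
(187, 222) [ 0.6511 -0.0888  0.0612]
(280, 250) [0.7053 0.0965 0.014 ]
(270, 157) [0.446  0.1032 0.0113]
blk 781 [0.437  0.421  0.0812] [ 0.3   -0.162  0.06 ] [0.541 0.656 0.1  ]
```

```bash
cat >> h.py <<'E'
from scipy.spatial.transform import Rotation as Ro
O=np.array([.5549,.0537]);H=np.array([.5143,-.0905]);YAW=-.2736
def to(x,y,z,phi):
    o=r.get_obs();Rn=Ro.from_rotvec(o["orientation"])
    Rt=Ro.from_matrix(np.array([[np.cos(phi),np.sin(phi),0],[np.sin(phi),-np.cos(phi),0],[0,0,-1]]))
    d=Rn.inv().apply(np.array([x,y,z])-o["tcp_pos"])
    w=(Rn.inv()*Rt).as_rotvec()
    if w[2]<-2.0 : pass
    return np.r_[d,w].round(4)
def lev(q,z=.137,rad=.062):  # tool over the lever at valve angle q
    a=YAW+np.pi+q
    return (H[0]+rad*np.cos(a),H[1]+rad*np.sin(a),z,a-np.pi)
E
python3 -c "
from h import *
print(to(*lev(1.25,.22)));print(lev(1.25))"
```

```text
[ 4.124e-01 -3.915e-01  8.360e-02 -1.600e-03 -4.000e-04 -6.626e-01]
(np.float64(0.47957945927692985), np.float64(-0.1418661761463478), 0.137, 0.9763999999999999)
```
Type rows with far target; is the limit per row handled (goes at most .05)? Yes "approached". But rather 5 rows with incremental. I'll put target rows: full target repeated. Translational rate-limited probably. Safer to step: .04 -.038 .008... Do 5 rows same full: should go .25.

The manual's scale: shifts go in mm. Converting my numbers, 0.17 m is 170, -0.163 m is -163.

Emit:
run_rows(moves={"rows": [[34, -32, 7, 0, 0, -0.06], [68, -65, 14, 0, 0, -0.12], [103, -98, 21, 0, 0, -0.18], [137, -130, 28, 0, 0, -0.24], [170, -163, 35, 0, 0, -0.3]]}, aperture=0.04)

```text
clock: 0.6
tcp_pos: [0.3204, -0.4326, 0.2684]
orientation: [-2.993, -0.953, 0.0]
contact_force: [-0.0, 0.4, 0.3]
grip_width: 0.0398
gripper_force: 0.0
```

Emit:
run_rows(moves={"rows": [[34, -32, 7, 0, 0, -0.06], [68, -65, 14, 0, 0, -0.12], [103, -98, 21, 0, 0, -0.18], [137, -130, 28, 0, 0, -0.24], [170, -163, 35, 0, 0, -0.3]]})

```text
clock: 1.1
tcp_pos: [0.3648, -0.2015, 0.2337]
orientation: [2.817, 1.389, 0.0]
contact_force: [1.6, -0.1, 0.9]
grip_width: 0.0403
gripper_force: 0.0
```

```bash
python3 -c "
from h import *
print(to(*lev(1.25,.22)))"
```

```text
[ 0.1172  0.0547  0.0137  0.0003  0.     -0.0602]
```

In the tool's units: 0.117 m is 117, 0.08 m is 80.

Emit:
run_rows(moves={"rows": [[40, 18, 4, 0, 0, -0.02], [80, 36, 9, 0, 0, -0.04], [117, 55, 13.7, 0, 0, -0.06], [117, 55, 13.7, 0, 0, -0.06], [117, 55, 13.7, 0, 0, -0.06]]})

```text
clock: 1.6
tcp_pos: [0.4799, -0.1437, 0.2196]
orientation: [-2.774, -1.472, 0.001]
contact_force: [-0.1, -1.0, -0.9]
grip_width: 0.0402
gripper_force: 0.0
```

```bash
python3 - <<'E'
from h import *
print(to(*lev(1.25)))
c=r.camera_info("wrist");p,d=r.grab_frame("wrist");cv2.imwrite("pics/w1.png",p)
W=cloud("wrist",d,c);z=W[...,2];b=p.astype(int)
m=(d>0)&(z>.07)&(z<.1)&(b.max(-1)<70)&(np.linalg.norm(W[...,:2]-H,axis=-1)<.1)
q=W[m];print(m.sum(),q.mean(0).round(4),z[m].mean());v=q[:,:2]-H;f=np.linalg.norm(v,axis=1)>.03
a=np.arctan2(v[f,1],v[f,0])-YAW-np.pi;a=(a+np.pi)%(2*np.pi)-np.pi;print("valve",np.median(a),np.linalg.norm(v,axis=1).max())
E
```

```text
[ 0.0013 -0.0012  0.0826 -0.0015  0.0002 -0.001 ]
2165 [ 0.4902 -0.1285  0.0896] 0.08959510876422082
valve 1.2807389993388725 0.08314098740018917
```

View pics/w1.png

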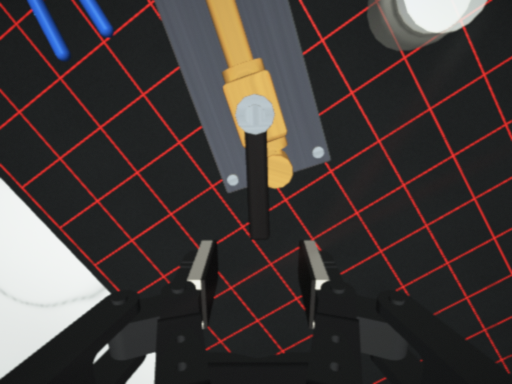

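Wrist view: the lever runs from its axis at (255,115) to its tip at (259,238) and lies midway between the fingers (205 and 313). I can go straight down and straddle it.

In the tool's units: 0.082 m is 82, 0.06 m is 60.

Emit:
run_rows(moves={"rows": [[0, -1, 30, 0, 0, 0], [1, -1, 60, 0, 0, 0], [1, -1, 82, 0, 0, 0], [1, -1, 82, 0, 0, 0]]})

```text
clock: 2.05
tcp_pos: [0.4764, -0.1438, 0.1359]
orientation: [-2.775, -1.466, 0.008]
contact_force: [-0.4, -0.4, 0.4]
grip_width: 0.0401
gripper_force: 0.0
```

```bash
python3 - <<'E'
from h import *
for q in (1,.75,.5,.25,.1,0,-.05,-.1,-.15): print(q,to(*lev(q)))
E
```

```text
1 [ 0.0052 -0.0138 -0.001  -0.005   0.0036  0.2454]
0.75 [ 0.0108 -0.0282 -0.0009 -0.0046  0.0042  0.4954]
0.5 [ 0.0198 -0.0408 -0.0009 -0.004   0.0048  0.7454]
0.25 [ 3.160e-02 -5.080e-02 -9.000e-04 -3.500e-03  5.400e-03  9.954e-01]
0.1 [ 3.9800e-02 -5.5200e-02 -9.0000e-04 -3.1000e-03  5.7000e-03  1.1454e+00]
0 [ 4.5500e-02 -5.7500e-02 -9.0000e-04 -2.9000e-03  5.9000e-03  1.2454e+00]
-0.05 [ 4.8500e-02 -5.8400e-02 -9.0000e-04 -2.7000e-03  6.0000e-03  1.2954e+00]
-0.1 [ 5.1500e-02 -5.9200e-02 -9.0000e-04 -2.6000e-03  6.1000e-03  1.3454e+00]
-0.15 [ 5.4500e-02 -5.9800e-02 -9.0000e-04 -2.5000e-03  6.2000e-03  1.3954e+00]
```

In the tool's units: -0.018 m is -18, -0.014 m is -14.

Emit:
run_rows(moves={"rows": [[0, 0, 0, 0, 0, 0], [0, 0, 0, 0, 0, 0], [5, -14, 0, 0, 0, 0.125], [5, -14, 0, 0, 0, 0.245], [6, -18, 0, 0, 0, 0.32]]}, aperture=0.018, squeeze=20)

```text
clock: 2.55
tcp_pos: [0.4694, -0.1285, 0.14]
orientation: [2.975, 1.001, 0.006]
contact_force: [0.5, -0.2, -1.0]
grip_width: 0.0179
gripper_force: 0.9
```

Emit:
run_rows(moves={"rows": [[2, -7, 0, 0, 0, 0.12], [6, -16, 0, 0, 0, 0.25], [10, -21, 0, 0, 0, 0.35], [15, -26, 0, 0, 0, 0.45], [16, -26, 0, 0, 0, 0.45]]})

```text
clock: 3.05
tcp_pos: [0.4654, -0.0973, 0.1395]
orientation: [3.125, 0.319, 0.003]
contact_force: [0.5, 0.4, 0.1]
grip_width: 0.0184
gripper_force: 0.0
```

```bash
python3 - <<'E'
from h import *
o=r.get_obs();v=o["tcp_pos"][:2]-H;print(np.linalg.norm(v),np.arctan2(-v[1],-v[0])-YAW)
for q in (.5,.4,.25,.1,0,-.05,-.1,-.15): print(q,to(*lev(q)))
E
```

```text
0.04934630805657626 0.4114983662859495
0.5 [-0.0127  0.0047  0.0024  0.0009 -0.0018 -0.0229]
0.4 [-0.0126 -0.0015  0.0024  0.0009 -0.0018  0.0771]
0.25 [-0.0112 -0.0107  0.0024  0.0007 -0.0019  0.2271]
0.1 [-0.0084 -0.0196  0.0024  0.0006 -0.0019  0.3771]
0 [-0.0058 -0.0252  0.0024  0.0005 -0.002   0.4771]
-0.05 [-4.400e-03 -2.800e-02  2.400e-03  4.000e-04 -2.000e-03  5.271e-01]
-0.1 [-2.700e-03 -3.060e-02  2.400e-03  4.000e-04 -2.000e-03  5.771e-01]
-0.15 [-1.000e-03 -3.310e-02  2.400e-03  3.000e-04 -2.000e-03  6.271e-01]
```

In the tool's units: -0.019 m is -19, -0.013 m is -13.

Emit:
run_rows(moves={"rows": [[-10, 0, 1, 0, 0, 0.08], [-9, -7, 1, 0, 0, 0.18], [-8, -13, 1, 0, 0, 0.28], [-6, -19, 1, 0, 0, 0.37], [-6, -19, 1, 0, 0, 0.38]]})

```text
clock: 3.55
tcp_pos: [0.4555, -0.0798, 0.1379]
orientation: [-3.13, 0.273, -0.002]
contact_force: [0.3, -0.5, 0.0]
grip_width: 0.0175
gripper_force: 0.0
```

```bash
python3 - <<'E'
from h import *
o=r.get_obs();v=o["tcp_pos"][:2]-H;print(np.linalg.norm(v),np.arctan2(-v[1],-v[0])-YAW)
for q in (0,-.05,-.1,-.15): print(q,to(*lev(q)))
E
```

```text
0.05972674231952851 0.0935836043782842
0 [-0.002  -0.0058  0.0009 -0.0003 -0.001   0.0993]
-0.05 [-0.0016 -0.0089  0.0009 -0.0003 -0.001   0.1493]
-0.1 [-0.001  -0.0119  0.0009 -0.0004 -0.001   0.1993]
-0.15 [-0.0004 -0.015   0.0009 -0.0004 -0.001   0.2493]
```

In the tool's units: -0.01 m is -10, -0.009 m is -9.

Emit:
run_rows(moves={"rows": [[-1, -4, 0, 0, 0, 0.06], [-1, -7, 0, 0, 0, 0.1], [-1, -9, 0, 0, 0, 0.1], [-1, -10, 0, 0, 0, 0.1]]})

```text
clock: 3.95
tcp_pos: [0.4566, -0.0704, 0.1377]
orientation: [-3.112, 0.428, -0.002]
contact_force: [0.5, -3.2, 1.3]
grip_width: 0.018
gripper_force: 1.3
```

Emit:
run_rows(moves={"rows": [[0, -2, 0, 0, 0, 0], [0, -3, 0, 0, 0, 0], [0, -3, 0, 0, 0, 0]]})

```text
clock: 4.25
tcp_pos: [0.4568, -0.07, 0.1376]
orientation: [3.109, -0.433, 0.001]
contact_force: [-2.3, -8.9, 4.1]
grip_width: 0.0182
gripper_force: 4.9
```

```bash
python3 - <<'E'
from h import *
o=r.get_obs();v=o["tcp_pos"][:2]-H;print(np.linalg.norm(v),np.arctan2(-v[1],-v[0])-YAW,o["moment"])
E
```

```text
0.061067677134842666 -0.06889594529942666 [-2.09730076  0.22203642  0.05056508]
```

The lever is on the closed stop: the pose stalled and the force rose. I'll release, rise and check.

Emit:
run_rows(moves={"rows": [[0, 2, 0, 0, 0, 0], [0, 4, 0, 0, 0, 0], [0, 4, 0, 0, 0, 0]]}, aperture=0.04)

```text
clock: 4.55
tcp_pos: [0.4555, -0.0709, 0.1371]
orientation: [-3.111, 0.431, 0.001]
contact_force: [-0.6, -0.0, 0.2]
grip_width: 0.04
gripper_force: 0.0
```

Emit:
run_rows(moves={"rows": [[0, 0, -30, 0, 0, 0], [0, 0, -70, 0, 0, 0], [0, 0, -110, 0, 0, 0], [0, 0, -110, 0, 0, 0]]})

```text
clock: 4.95
tcp_pos: [0.4585, -0.0707, 0.252]
orientation: [-3.111, 0.431, -0.015]
contact_force: [0.9, -0.3, -0.7]
grip_width: 0.0401
gripper_force: 0.0
```

```bash
python3 - <<'E'
from h import *
print(to(O[0]+.0,O[1],.23,YAW))
c=r.camera_info("wrist");p,d=r.grab_frame("wrist");cv2.imwrite("pics/w2.png",p)
W=cloud("wrist",d,c);z=W[...,2];b=p.astype(int)
m=(d>0)&(z>.07)&(z<.1)&(b.max(-1)<70)&(np.linalg.norm(W[...,:2]-H,axis=-1)<.1)
q=W[m];print(m.sum(),q.mean(0).round(4));v=q[:,:2]-H;print(np.arctan2(-v.mean(0)[1],-v.mean(0)[0])-YAW)
uu,s,vt=np.linalg.svd(v-v.mean(0),full_matrices=False);print(np.arctan(vt[0,1]/vt[0,0])-YAW)
E
```

```text
[ 0.0588 -0.1459  0.0229 -0.0025 -0.0091 -0.0017]
1684 [ 0.4703 -0.0768  0.0895]
-0.028071193092148616
-0.005786893760393708
```

View pics/w2.png

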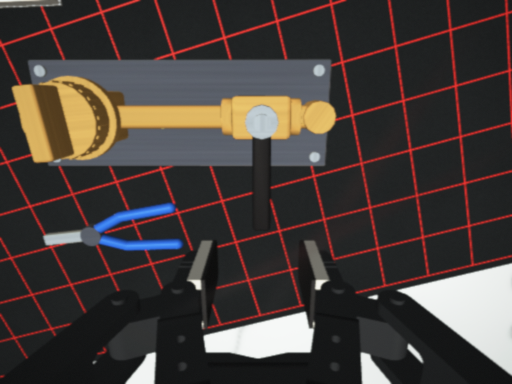

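Wrist view: the lever at (262,120)–(261,228) is square to the pipe, so the valve is closed. The cap is at (65,120) with its wing bar slightly turned. Next, a measuring pose behind the cap.

In the tool's units: -0.146 m is -146, -0.135 m is -135.

Emit:
run_rows(moves={"rows": [[0, -45, 0, 0, 0, 0], [-5, -90, 0, 0, 0, 0], [-11, -135, 0, 0, 0, 0], [-11, -146, 0, 0, 0, 0], [-11, -146, 0, 0, 0, 0]]}, aperture=0.06)

```text
clock: 5.5
tcp_pos: [0.4845, 0.0747, 0.246]
orientation: [-3.113, 0.425, 0.003]
contact_force: [0.1, -0.1, -0.4]
grip_width: 0.0601
gripper_force: 0.0
```

```bash
python3 - <<'E'
from h import *
c=r.camera_info("wrist");p,d=r.grab_frame("wrist");cv2.imwrite("pics/w3.png",p);np.save("pics/w3.npy",d)
W=cloud("wrist",d,c);z=W[...,2]
near=(d>0)&(np.linalg.norm(W[...,:2]-O,axis=-1)<.045)
m=near&(z>.104)&(z<.118);q=W[m];print("top",m.sum(),q.mean(0).round(4))
(cx,cy),(w,h),a=cv2.minAreaRect((q[:,:2]*1000).astype(np.float32));print("rect",cx,cy,w,h,a)
v=q[:,:2]-q[:,:2].mean(0);vt=np.linalg.svd(v,full_matrices=False)[2];phi=np.arctan(vt[0,1]/vt[0,0]);print("bar phi",phi,"rel",phi-YAW)
m2=near&(z>.076)&(z<.09);q=W[m2];print("skirt",len(q),q.mean(0).round(4),cv2.minEnclosingCircle((q[:,:2]*1000).astype(np.float32)))
print(to(cx/1000,cy/1000,.22,phi))
E
```

```text
top 1866 [0.5563 0.0548 0.1097]
rect 555.3099975585938 55.00497817993164 14.017293930053711 50.2439079284668 79.3283920288086
bar phi -0.18608848476013373 rel 0.08751151523986628
skirt 3363 [0.5562 0.0548 0.0817] ((555.2822875976562, 55.042015075683594), 28.954805374145508)
[ 0.0731 -0.0023  0.0259  0.0012  0.002  -0.0881]
```

View pics/w3.png

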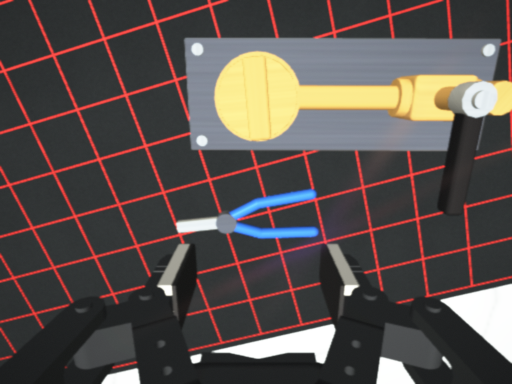

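Wrist view: cap skirt centred at (257,97), bar along it from (256,55) to (258,138), pliers well clear at (230,222). Position (0.555, 0.055), bar phi −0.186, top at about 0.110.

In the tool's units: 0.06 m is 60, 0.073 m is 73.

Emit:
run_rows(moves={"rows": [[30, -1, 8, 0, 0, -0.03], [60, -2, 16, 0, 0, -0.06], [73, -2.3, 26, 0, 0, -0.088], [73, -2.3, 26, 0, 0, -0.088], [73, -2.3, 26, 0, 0, -0.088]]}, aperture=0.045)

```text
clock: 6.05
tcp_pos: [0.5548, 0.053, 0.2205]
orientation: [3.126, -0.3, -0.004]
contact_force: [-0.5, -0.5, 0.1]
grip_width: 0.0448
gripper_force: 0.0
```

```bash
python3 - <<'E'
from h import *
print(to(.5553,.055,.159,-.186))
E
```

```text
[ 0.0002 -0.0021  0.0615  0.0013  0.0021 -0.0052]
```

In the tool's units: 0.0615 m is 61.5, 0.06 m is 60.

Emit:
run_rows(moves={"rows": [[0, -1, 20, 0, 0, 0], [0, -2, 40, 0, 0, 0], [0, -2, 60, 0, 0, 0], [0, -2, 61.5, 0, 0, 0], [0, -2, 61.5, 0, 0, 0]]})

```text
clock: 6.55
tcp_pos: [0.5555, 0.0565, 0.1601]
orientation: [3.127, -0.296, -0.001]
contact_force: [-0.3, -1.2, 1.1]
grip_width: 0.045
gripper_force: 0.0
```

```bash
python3 -c "
from h import *
print(to(.5553,.055,.159,-.186))"
```

```text
[ 0.0001  0.0015  0.0011  0.0004  0.0007 -0.0026]
```

In the tool's units: 0.001 m is 1.

Emit:
run_rows(moves={"rows": [[0, 1, 1, 0, 0, 0], [0, 1, 1, 0, 0, 0], [0, 1, 1, 0, 0, 0], [0, 1, 1, 0, 0, 0], [0, 1, 1, 0, 0, 0]]}, aperture=0.0, squeeze=30)

```text
clock: 7.05
tcp_pos: [0.5565, 0.0556, 0.1598]
orientation: [-3.127, 0.296, -0.002]
contact_force: [-2.5, -1.3, 7.0]
grip_width: 0.0133
gripper_force: 31.6
```

```bash
python3 -c "
from h import *
o=r.get_obs();print(to(.5553,.055,.159,-.186),o['moment'])"
```

```text
[-0.0011  0.0008  0.0008 -0.0003 -0.0013 -0.0026] [-0.13919393  0.32418274 -0.01144532]
```

Gripped (13.3 mm, 32 N). Trying counter-clockwise (tool −rz) gently.

```bash
cat > s.py <<'E'
from h import *
o=r.get_obs();R=Ro.from_rotvec(o["orientation"]).as_matrix();ph=np.arctan2(R[1,0],R[0,0])
print("turned deg",np.degrees(ph+.186).round(1),"M",o["moment"].round(2),"j7",o["joints"][6].round(2), "axis off mm",(1000*(o["tcp_pos"][:2]-[.5553,.055])).round(1))
E
```

Emit:
run_rows(moves={"rows": [[0, 0, -1, 0, 0, 0], [0, 0, -1, 0, 0, -0.04], [0, 0, -1, 0, 0, -0.08], [0, 0, -1, 0, 0, -0.12], [0, 0, -1, 0, 0, -0.12]]})

```text
clock: 7.55
tcp_pos: [0.5562, 0.055, 0.1599]
orientation: [3.139, -0.108, 0.001]
contact_force: [-0.4, -1.7, 0.4]
grip_width: 0.013
gripper_force: 30.8
```

```bash
python3 s.py
```

```text
turned deg 6.7 M [-0.54 -0.09  0.02] j7 -1.93 axis off mm [0.9 0. ]
```

Emit:
run_rows(moves={"rows": [[0, 0, 0, 0, 0, -0.03], [0, 0, 0, 0, 0, -0.06], [0, 0, 0, 0, 0, -0.09], [0, 0, 0, 0, 0, -0.09]]})

```text
clock: 7.95
tcp_pos: [0.5565, 0.054, 0.1599]
orientation: [3.14, 0.034, 0.001]
contact_force: [1.7, -6.0, 1.3]
grip_width: 0.0134
gripper_force: 30.9
```

```bash
python3 s.py
```

```text
turned deg 11.9 M [-1.32 -0.36 -0.11] j7 -1.86 axis off mm [ 1.2 -1. ]
```

Emit:
run_rows(moves={"rows": [[0, 0, 0, 0, 0, -0.02], [0, 0, 0, 0, 0, -0.03], [0, 0, 0, 0, 0, -0.03]]})

```text
clock: 8.25
tcp_pos: [0.5566, 0.0536, 0.1599]
orientation: [3.139, 0.08, 0.001]
contact_force: [1.8, -7.0, 1.8]
grip_width: 0.0134
gripper_force: 30.9
```

```bash
python3 s.py; python3 -c "
from bench import r;print(r.get_obs()['joints'].round(2))"
```

```text
turned deg 13.6 M [-1.53 -0.41 -0.17] j7 -1.83 axis off mm [ 1.3 -1.4]
[-0.08  0.47 -0.16  1.95  0.12  0.73 -1.83]
```

A sideways push of 7 N grew with turning and a reaction torque is building at 13°, which looks like a stop. I won't force it; reversing clockwise.

Emit:
run_rows(moves={"rows": [[0, 0, 0, 0, 0, 0.08], [0, 0, 0, 0, 0, 0.16], [0, 0, 0, 0, 0, 0.24], [0, 0, 0, 0, 0, 0.24]]})

```text
clock: 8.65
tcp_pos: [0.556, 0.0565, 0.1598]
orientation: [-3.127, 0.294, -0.0]
contact_force: [-0.6, -0.5, 2.2]
grip_width: 0.0133
gripper_force: 30.9
```

```bash
python3 s.py
```

```text
turned deg -0.1 M [ 0.01 -0.06 -0.04] j7 -2.04 axis off mm [0.7 1.5]
```

Emit:
run_rows(moves={"rows": [[0, 0, 0, 0, 0, 0.05], [0, 0, 0, 0, 0, 0.1], [0, 0, 0, 0, 0, 0.15], [0, 0, 0, 0, 0, 0.15]]})

```text
clock: 9.05
tcp_pos: [0.5561, 0.0566, 0.1598]
orientation: [-3.097, 0.524, -0.0]
contact_force: [0.6, 0.6, 2.5]
grip_width: 0.0134
gripper_force: 30.9
```

```bash
python3 s.py
```

```text
turned deg -8.6 M [ 0.2  -0.08 -0.02] j7 -2.16 axis off mm [0.8 1.6]
```

Emit:
run_rows(moves={"rows": [[0, 0, 0, 0, 0, 0.06], [0, 0, 0, 0, 0, 0.12], [0, 0, 0, 0, 0, 0.18], [0, 0, 0, 0, 0, 0.18]]})

```text
clock: 9.45
tcp_pos: [0.5561, 0.0563, 0.1598]
orientation: [-3.037, 0.801, -0.0]
contact_force: [-1.0, 0.6, 2.4]
grip_width: 0.0136
gripper_force: 30.9
```

```bash
python3 s.py
```

```text
turned deg -18.9 M [ 0.16 -0.13 -0.07] j7 -2.31 axis off mm [0.8 1.3]
```

Emit:
run_rows(moves={"rows": [[0, 0, 0, 0, 0, 0.06], [0, 0, 0, 0, 0, 0.12], [0, 0, 0, 0, 0, 0.18], [0, 0, 0, 0, 0, 0.18]]})

```text
clock: 9.85
tcp_pos: [0.5562, 0.056, 0.1598]
orientation: [-2.953, 1.07, -0.0]
contact_force: [0.1, -0.4, 3.2]
grip_width: 0.0134
gripper_force: 31.0
```

```bash
python3 s.py
```

```text
turned deg -29.2 M [ 0.09 -0.11 -0.03] j7 -2.47 axis off mm [0.9 1. ]
```

Free through 29°, so clockwise loosens. Continuing to about 45°, where joint 7 nears its limit, then I'll regrasp with the tool flipped a half turn.

Emit:
run_rows(moves={"rows": [[0, 0, 0, 0, 0, 0.07], [0, 0, 0, 0, 0, 0.14], [0, 0, 0, 0, 0, 0.21], [0, 0, 0, 0, 0, 0.27], [0, 0, 0, 0, 0, 0.27]]})

```text
clock: 10.35
tcp_pos: [0.5562, 0.0559, 0.1598]
orientation: [-2.783, 1.458, -0.001]
contact_force: [0.2, 0.4, 2.6]
grip_width: 0.0133
gripper_force: 31.0
```

```bash
python3 s.py
```

```text
turned deg -44.6 M [ 0.09 -0.16  0.01] j7 -2.69 axis off mm [0.9 0.9]
```

Emit:
run_rows(moves={"rows": [[0, 0, 0, 0, 0, 0], [0, 0, 0, 0, 0, 0], [0, 0, -20, 0, 0, 0], [0, 0, -50, 0, 0, 0], [0, 0, -50, 0, 0, 0]]}, aperture=0.045)

```text
clock: 10.85
tcp_pos: [0.5578, 0.0558, 0.2129]
orientation: [-2.778, 1.459, -0.007]
contact_force: [0.2, 0.3, 1.2]
grip_width: 0.0448
gripper_force: 0.0
```

```bash
python3 s.py
```

```text
turned deg -44.7 M [ 0.   -0.08 -0.04] j7 -2.7 axis off mm [2.5 0.8]
```

Emit:
run_rows(moves={"rows": [[0, 0, 0, 0, 0, -0.15], [0, 0, 0, 0, 0, -0.3], [0, 0, 0, 0, 0, -0.45], [0, 0, 0, 0, 0, -0.6], [0, 0, 0, 0, 0, -0.75]]})

```text
clock: 11.35
tcp_pos: [0.5555, 0.0555, 0.2089]
orientation: [3.124, -0.33, -0.002]
contact_force: [-0.6, -0.6, -1.0]
grip_width: 0.045
gripper_force: 0.0
```

Emit:
run_rows(moves={"rows": [[0, 0, 0, 0, 0, -0.15], [0, 0, 0, 0, 0, -0.3], [0, 0, 0, 0, 0, -0.45], [0, 0, 0, 0, 0, -0.6], [0, 0, 0, 0, 0, -0.75]]})

```text
clock: 11.85
tcp_pos: [0.5555, 0.0555, 0.2089]
orientation: [-3.028, -0.837, 0.002]
contact_force: [0.1, -0.4, -0.3]
grip_width: 0.0452
gripper_force: 0.0
```

Emit:
run_rows(moves={"rows": [[0, 0, 0, 0, 0, -0.15], [0, 0, 0, 0, 0, -0.3], [0, 0, 0, 0, 0, -0.45], [0, 0, 0, 0, 0, -0.6], [0, 0, 0, 0, 0, -0.75]]})

```text
clock: 12.35
tcp_pos: [0.5555, 0.0555, 0.2089]
orientation: [-2.511, -1.887, 0.002]
contact_force: [-0.2, -1.0, -0.1]
grip_width: 0.0453
gripper_force: 0.0
```

Emit:
run_rows(moves={"rows": [[0, 0, 0, 0, 0, -0.15], [0, 0, 0, 0, 0, -0.3], [0, 0, 0, 0, 0, -0.45], [0, 0, 0, 0, 0, -0.6], [0, 0, 0, 0, 0, -0.75]]}, lines="1,2")

```text
clock: 12.85
tcp_pos: [0.5555, 0.0555, 0.2089]
```

```bash
python3 s.py; python3 -c "
from h import *
print(to(.5562,.0559,.1598,-.186-np.radians(44.6)+np.pi))"
```

```text
turned deg 127.5 M [-0.03 -0.02 -0.07] j7 -0.02 axis off mm [0.2 0.5]
[ 0.      0.0008  0.0491 -0.001  -0.0007 -0.1378]
```

Emit:
run_rows(moves={"rows": [[0, 0, 0, 0, 0, -0.138], [0, 0, 20, 0, 0, -0.138], [0, 0, 40, 0, 0, -0.138], [0, 1, 48, 0, 0, -0.138], [0, 1, 48, 0, 0, -0.138]]})

```text
clock: 13.35
tcp_pos: [0.5561, 0.056, 0.1603]
orientation: [-1.465, -2.776, 0.002]
contact_force: [-0.3, -0.7, -0.6]
grip_width: 0.0447
gripper_force: 0.0
```

Emit:
run_rows(moves={"rows": [[0, 0, 0, 0, 0, 0], [0, 0, 0, 0, 0, 0], [0, 0, 0, 0, 0, 0], [0, 0, 0, 0, 0, 0]]}, aperture=0, squeeze=30)

```text
clock: 13.75
tcp_pos: [0.5574, 0.0563, 0.1626]
orientation: [1.466, 2.777, 0.001]
contact_force: [-0.8, -0.8, 4.9]
grip_width: 0.0134
gripper_force: 31.1
```

```bash
python3 s.py
```

```text
turned deg 135.0 M [-0.09  0.19 -0.01] j7 0.05 axis off mm [2.1 1.3]
```

Emit:
run_rows(moves={"rows": [[0, 0, 0, 0, 0, 0.1], [0, 0, 0, 0, 0, 0.2], [0, 0, 0, 0, 0, 0.3], [0, 0, 0, 0, 0, 0.4], [0, 0, 0, 0, 0, 0.4]]})

```text
clock: 14.25
tcp_pos: [0.5576, 0.0564, 0.1626]
orientation: [1.99, 2.429, 0.002]
contact_force: [-1.5, -0.7, 5.3]
grip_width: 0.0132
gripper_force: 31.2
```

```bash
python3 s.py
```

```text
turned deg 112.0 M [-0.09  0.12 -0.13] j7 -0.3 axis off mm [2.3 1.4]
```

Emit:
run_rows(moves={"rows": [[0, 0, 0, 0, 0, 0.1], [0, 0, 0, 0, 0, 0.2], [0, 0, 0, 0, 0, 0.3], [0, 0, 0, 0, 0, 0.4], [0, 0, 0, 0, 0, 0.4]]})

```text
clock: 14.75
tcp_pos: [0.5569, 0.0556, 0.1626]
orientation: [2.433, 1.986, -0.001]
contact_force: [-3.2, -1.2, 10.0]
grip_width: 0.0135
gripper_force: 31.8
```

```bash
python3 s.py
```

```text
turned deg 89.1 M [-0.42  0.65 -0.2 ] j7 -0.64 axis off mm [1.6 0.6]
```

In the tool's units: -0.002 m is -2, -0.001 m is -1.

Emit:
run_rows(moves={"rows": [[0, 0, -1, 0, 0, 0], [0, 0, -2, 0, 0, 0], [0, 0, -2, 0, 0, 0]]})

```text
clock: 15.05
tcp_pos: [0.5567, 0.0562, 0.1634]
orientation: [-2.432, -1.989, 0.001]
contact_force: [0.4, -0.0, -1.8]
grip_width: 0.0133
gripper_force: 30.1
```

```bash
python3 s.py; python3 -c "
from h import *
p,d=r.grab_frame('scene');cv2.imwrite('pics/s2.png',cv2.resize(p[100:260,120:340],None,fx=3,fy=3))
p,d=r.grab_frame('wrist');cv2.imwrite('pics/w4.png',p)"
```

```text
turned deg 89.2 M [-0.02  0.02  0.07] j7 -0.64 axis off mm [1.4 1.2]
```

View pics/s2.png

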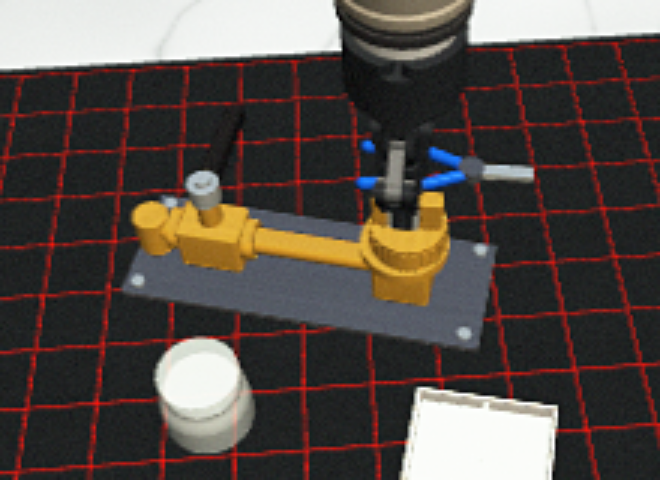

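Scene crop: the cap at (405,240) sits on its seat with the bar (380–440, 205) now along the pipe. The lever at (225,140) is still closed and the force is relieved. I'll turn a bit further, past 110°.

Emit:
run_rows(moves={"rows": [[0, 0, 0, 0, 0, 0.1], [0, 0, 0, 0, 0, 0.2], [0, 0, 0, 0, 0, 0.3], [0, 0, 0, 0, 0, 0.39], [0, 0, 0, 0, 0, 0.39]]})

```text
clock: 15.65
tcp_pos: [0.5563, 0.0561, 0.1633]
orientation: [-2.772, -1.478, 0.002]
contact_force: [-1.4, 0.1, -3.1]
grip_width: 0.0133
gripper_force: 30.1
```

```bash
python3 s.py
```

```text
turned deg 66.8 M [-0.07  0.34 -0.01] j7 -0.98 axis off mm [1.  1.1]
```

Emit:
run_rows(moves={"rows": [[0, 0, -1, 0, 0, 0], [0, 0, -2, 0, 0, 0], [0, 0, -3, 0, 0, 0], [0, 0, -4, 0, 0, 0], [0, 0, -4, 0, 0, 0]]})

```text
clock: 16.15
tcp_pos: [0.5565, 0.056, 0.1676]
orientation: [-2.772, -1.478, 0.001]
contact_force: [-1.9, -0.6, -3.0]
grip_width: 0.0137
gripper_force: 30.1
```

```bash
python3 s.py
```

```text
turned deg 66.8 M [-0.26  0.68  0.02] j7 -0.97 axis off mm [1.2 1. ]
```

Lifts freely (3 N). Straight up to 10 cm.

Emit:
run_rows(moves={"rows": [[0, 0, -6, 0, 0, 0], [0, 0, -13, 0, 0, 0], [0, 0, -20, 0, 0, 0], [0, 0, -30, 0, 0, 0], [0, 0, -40, 0, 0, 0]]}, squeeze=40)

```text
clock: 16.65
tcp_pos: [0.5575, 0.0564, 0.2091]
orientation: [2.772, 1.478, 0.002]
contact_force: [-0.2, 0.2, -2.3]
grip_width: 0.0131
gripper_force: 43.2
```

Emit:
run_rows(moves={"rows": [[0, 0, -20, 0, 0, 0], [0, 0, -40, 0, 0, 0], [0, 0, -50, 0, 0, 0], [0, 0, -55, 0, 0, 0], [0, 0, -55, 0, 0, 0]]})

```text
clock: 17.15
tcp_pos: [0.5571, 0.0562, 0.2632]
orientation: [2.772, 1.478, 0.002]
contact_force: [0.4, 0.4, -2.2]
grip_width: 0.0131
gripper_force: 43.2
```

Emit:
run_rows(moves={"rows": [[0, 0, 0, 0, 0, 0], [0, 0, 0, 0, 0, 0], [0, 0, 0, 0, 0, 0], [0, 0, 0, 0, 0, 0], [0, 0, 0, 0, 0, 0]]})

```text
clock: 17.65
tcp_pos: [0.5569, 0.0562, 0.2624]
orientation: [-2.772, -1.478, 0.001]
contact_force: [0.1, 0.4, -1.4]
grip_width: 0.0133
gripper_force: 43.2
```

```bash
python3 s.py; python3 -c "
from h import *
p,d=r.grab_frame('scene');cv2.imwrite('pics/s3.png',cv2.resize(p[80:280,120:340],None,fx=3,fy=3))"
```

```text
turned deg 66.8 M [ 0.01  0.01 -0.01] j7 -0.92 axis off mm [1.6 1.2]
```

View pics/s3.png

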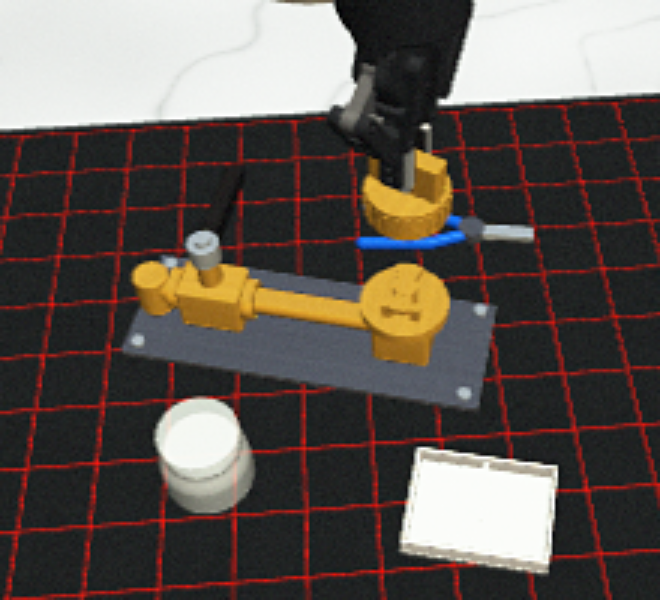

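Scene crop: cap held upright at (407,195) above the bare outlet at (405,300). The lever is closed at (225,200), and the jar (205,455), tray (480,510) and pliers (470,230) have not moved.

```bash
python3 -c "
from bench import r
print(r.hand_in())"
```

```text
the job is handed in; nothing more can be done
None
```

The job is handed in at about 18 s: the valve is closed, the cap (left-hand thread, loosened clockwise after a gentle stop at about 13° the other way) is held upright and still about 10 cm above the outlet, and the jar, pliers and bead tray are where they were.

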